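Let off the ratchet clamp on the model-builder's bench

ROBOT

A 6-joint arm with a two-finger parallel gripper is mounted at the origin on the work surface. World frame = base frame: x ahead of the robot, y to its left, z up, the work surface at z = 0. Lengths are in m, angles in rad, forces in N, time in s.
With the tool pointing down it reaches from about 0.35 to 0.85 m from the base axis. Payload 8.1 kg.
Tool frame: the origin (TCP) lies between the finger pads; the fingertips stand 25 mm ahead of it and the grasp point (between the pads) lies 6 mm ahead of it (robot.tip_extent is the distance from the TCP to the fingertips, in m); z points along the fingers, y is the direction in which the jaws open and shut (so a half turn about z gives the same grasp; the last joint's range is limited). The gripper opens to 93 mm and grips with 3 to 60 N. Pads are 15 mm wide; open, the fingers measure 128 mm over their backs; the gripper's body (75 mm by 188 mm) begins 65 mm behind the grasp point.
Start: joints at [1.191, 0.13, 1.488, -0, 1.523, -0.085], TCP at [0.174, 0.574, 0.244] pointing down, gripper open.
Joint ranges: [-2.96, 2.96], [-0.89, 2.26], [0.02, 2.5], [-1.34, 4.48], [0, 2.73], [-2.66, 2.66]. Speed limits (rad/s): [2.39, 2.39, 2.79, 3.14, 3.14, 3.14].

INTERFACE

Orientations are given as a rotation vector (axis times angle).
In Python, from plant import robot gives the robot as it stands.
- The arm moves only by the tool drive_tool, never from a script. Its argument "increments" is a list of rows, each a list of 7 numbers: the closure, from 0 (fully open) to 1 (shut), then the shift along the world's x, y, z in units of 25 mm (1.0 is 25 mm), then the turn, a rotation vector about the world's x, y, z in rad. In form: [[gripper, dx, dy, dz, rx, ry, rz], ...]. A call has 1 to 20 rows; each row is the pose to reach, as a shift and turn from the pose commanded when the call began; what a row does not reach only later rows make up. A row lasts 1/12 s, in which the tool goes at most 41.7 mm and 7.16 degrees, less where a joint would pass 70% of its speed; a pose out of reach is approached as far as the arm can. A call with a gripper value outside its range is refused whole. The fingers move at their own pace and stop on an object; "squeeze" is the grip in N (left out, the last holds). Time passes only in rows, so rows that repeat a pose let the fingers close. It gives the time, the measured TCP pose, the force and the opening at its end, in the units of the state.
- robot.read_state(): the state, without advancing time (a new reading comes with each control period).
- robot.read_camera(name): name is "scene" or "top" or "wrist"; returns a dict with "image" (400x640x3 uint8, red, green, blue), "fx", "fy", "cx", "cy" (pixels), "T" (4x4, takes a point from camera to world coordinates); the wrist camera has in their place "mount" (4x4, takes a point from camera to tool coordinates, whose origin is the TCP and whose axes are the flange's). Camera axes: x right, y down, z forward; pixel columns grow to the right and rows downward; lengths in m; the calibration is good to about 2 mm. A picture is of the moment at which its call begins: read the wrist's pose just before it. There is no depth.
- robot.close_job(): hands the job in, once; it reports no verdict.
The state is a dict: "t": time; "q": joint angles; "dq": joint speeds; "joint_torque": joint torques, N m; "tool_pos": TCP position; "orientation": TCP orientation; "force": force on the tool from outside, world axes, zero at the start; "wrist_torque": the same for the moment, N m; "opening": finger opening in m.
Only numpy, scipy, OpenCV 4.12 (cv2) and the standard library are available. Lean on these libraries where they do the work, as an engineer would, in place of code of your own. Each camera call takes 0.05 s, during which the arm holds its last target.

TASK

Let off the ratchet clamp with the red crank knob: push the yellow pin on its pawl's tail inwards, over the base plate, so that the pawl flips off the ratchet wheel and stays off, then gently ease the crank back, anticlockwise seen from above, until its arm rests against the black stop post, and let go. Leave the matching clamp with the blue knob alone.

Things in the scene. Friction and masses are not known exactly. Their poses are not given: they have to be found in the camera images.
- red_winch: Clamp to let off. Origin on the bench under the drum's vertical axis; z up; at yaw 0 x points away from the robot, y to its left. Grey base plate 12 thick, x -85..165, y -85..85 mm. On the axis a steel 8-tooth ratchet wheel (radius 51, z 45..57) and dark crank arm (z 60..70). Black stop post at x -64, y 15 (top z 68). At x over 60, y over -15: rack-driven jaw, wooden stack and fence, top z 54.
- red_grip (a point): Centre of the crank's upright red knob, z 93 mm (diameter 22, z 70 to 115 mm; spins freely on its pin). It lies 75 mm from the drum axis, in direction 55 degrees + the drum joint's value, anticlockwise from red_winch's x. With the arm at the stop post it is at x -68, y 31 mm of red_winch.
- red_pin (a point): Centre of the upright yellow pin on the tail of the brass pawl, z 75 mm (diameter 16, z 47 to 102 mm). The pawl turns about a vertical post at x 50, y -62 mm of red_winch, 47 mm from the pin. Pin at x 96, y -70 mm with the pawl on, x 90, y -39 mm fully off: push it along red_winch's +y from the base plate's -y edge, where there is free room.
- red_pawl (a joint): Pawl of the red-knobbed clamp, rad: 0 = nose in the ratchet teeth, 0.7 = fully off. An over-centre spring drives it to the nearer end (mid-point 0.35; about 2 N at the pin starts it): pushed past half-way it snaps off and stays.
- red_drum (a joint): Drum, ratchet wheel and crank of the red-knobbed clamp, rad, growing anticlockwise seen from above (letting off). Starts near 0; with the pawl on, the teeth stop it by about 0.3. 1.75 = arm against the stop post. Stiff bearing: stays where it is left; takes 2 to 5 N at the knob, more the faster it is turned.
- blue_winch: Bystander: the same clamp with the same sizes and frame, but a blue crank knob; not to be touched.

How it is judged:
On the way:
1. the red-knobbed clamp's pawl is flicked off the ratchet wheel (past 0.5 rad) with the crank not yet turned back (value of joint red_pawl above 0.5 rad and value of joint red_drum below 0.5 rad), for 0.2 s.
At the end, for the whole second after the job is handed in: The red-knobbed clamp's pawl stays off (joint above 0.5 rad) and its crank is back within about 10 degrees of the stop post (joint above 1.57 rad), at rest (value of joint red_pawl above 0.5 rad and value of joint red_drum above 1.57 rad and velocity of joint red_drum between -0.05 and 0.05 rad/s); the robot touches nothing.
It fails at once if the red-knobbed clamp's crank is spun back fast (over 4 rad/s, 0.3 m/s at the knob) (velocity of joint red_drum above 4 rad/s).
It fails at once if the robot pushes on the blue-knobbed clamp (over 2 N) (contact force between any of the fingers, the arm and blue_winch above 2 N).
It also fails if it takes over 50 s, if anything falls off the work surface, if the arm or the gripper's body presses on something with over 40 N, if the wrist force passes 120 N, or if a joint passes its speed limit or range.

## Working session

There is one attempt and no reset: what is moved stays moved. The work goes in short steps, Python scripts to look and compute and a tool call to move; the robot and the scene stay as the last step left them, time stands still between calls to the robot, and variables do not carry over. Pictures are saved under pics/ and viewed, and the job is handed in when it is done.

Besides the shell and the picture viewer there is one more tool, called after ">>>" in YAML: its name, and indented under it one key for each argument. drive_tool: Moves the arm, as the interface text tells. Its arguments: {"type":"object","properties":{"increments":{"type":"array"},"squeeze":{"type":"number"}},"required":["increments"]}

```bash
mkdir -p pics
python3 - <<'E'
from plant import robot
import cv2,pickle
s=robot.read_state();print(s)
d={}
for n in("scene","top","wrist"):
    c=robot.read_camera(n);d[n]=c
    cv2.imwrite(f"pics/{n}0.png",c["image"][:,:,::-1])
    print(n,{k:v for k,v in c.items() if k!="image"})
d["s"]=s
pickle.dump(d,open("c0.pkl","wb"))
E
```

```text
{'t': 0.0, 'q': array([ 1.19059769e+00,  1.31161177e-01,  1.48925104e+00, -6.04104758e-06,
        1.52297736e+00, -8.53944491e-02]), 'dq': array([ 0.00079502, -0.00084382, -0.00112623, -0.00125789, -0.00216223,
       -0.00135021]), 'joint_torque': array([-1.37097846e-03, -5.59851158e+01, -4.91765678e+01,  7.66840903e-02,
        3.52562999e-02, -8.09782296e-05]), 'tool_pos': array([0.17412038, 0.57365036, 0.24260289]), 'orientation': array([-4.61341597e-01, -3.10711975e+00,  2.74829343e-03]), 'force': array([ 0.43459728, -0.02449008,  0.10413375]), 'wrist_torque': array([-0.0224471 ,  0.0523141 ,  0.00748637]), 'opening': 0.09266710428434008}
scene {'fx': 366.1309547068721, 'fy': 366.1309547068721, 'cx': 317.90874923629843, 'cy': 197.09144847723152, 'T': array([[ 0.62311084,  0.6107624 , -0.48857157,  0.95458542],
       [ 0.78212424, -0.48352912,  0.39304104, -0.29000446],
       [ 0.0038161 , -0.6270318 , -0.77898431,  0.67284421],
       [ 0.        ,  0.        ,  0.        ,  1.        ]])}
top {'fx': 463.0791515846041, 'fy': 463.0791515846041, 'cx': 317.3885074191085, 'cy': 195.67443695109364, 'T': array([[-0.0089829 , -0.9847164 ,  0.17393365,  0.45545841],
       [-0.99910921,  0.0160107 ,  0.03904421, -0.01763193],
       [-0.04123227, -0.17342798, -0.98398305,  0.87452505],
       [ 0.        ,  0.        ,  0.        ,  1.        ]])}
wrist {'fx': 280.4276914262113, 'fy': 280.4276914262113, 'cx': 321.26223078679016, 'cy': 203.2915867343818, 'mount': array([[-6.05147648e-04, -9.64570282e-01, -2.63825332e-01,
         7.33376818e-02],
       [ 9.99999686e-01, -7.18938150e-04,  3.34762836e-04,
        -1.63796994e-03],
       [-5.12576379e-04, -2.63825046e-01,  9.64570413e-01,
        -1.41012736e-01],
       [ 0.00000000e+00,  0.00000000e+00,  0.00000000e+00,
         1.00000000e+00]])}
```

View pics/top0.png

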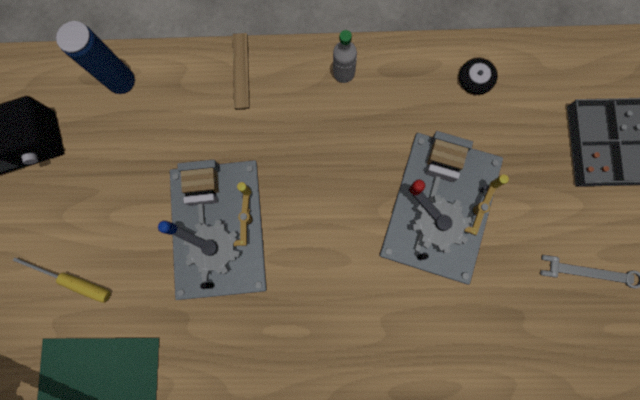

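View pics/scene0.png

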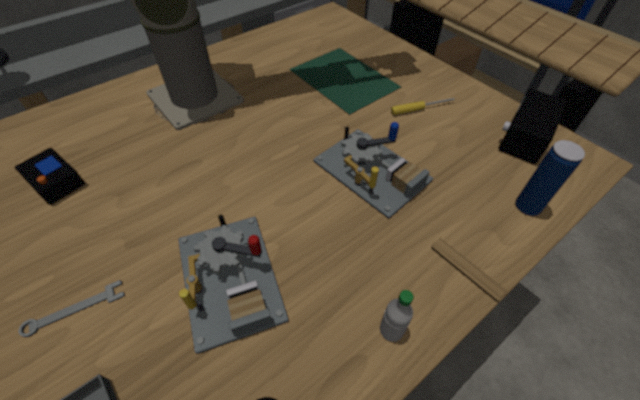

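The top view shows the red clamp with its knob at about (417,187), yellow pin tip at (503,181), hub at (443,222) and plate corners at (417,135), (502,158), (470,282), (381,255). I'll crop for finer pixel positions.

Run:
```python
import cv2
a=cv2.imread("pics/top0.png")[120:295,365:525];cv2.imwrite("pics/topc.png",cv2.convertScaleAbs(cv2.resize(a,None,fx=3.4,fy=3.4,interpolation=cv2.INTER_CUBIC),alpha=1.5))
a=cv2.imread("pics/scene0.png")[205:365,165:300];cv2.imwrite("pics/scenec.png",cv2.convertScaleAbs(cv2.resize(a,None,fx=3.6,fy=3.6,interpolation=cv2.INTER_CUBIC),alpha=1.5))
```

```text
(no output)
```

View pics/topc.png

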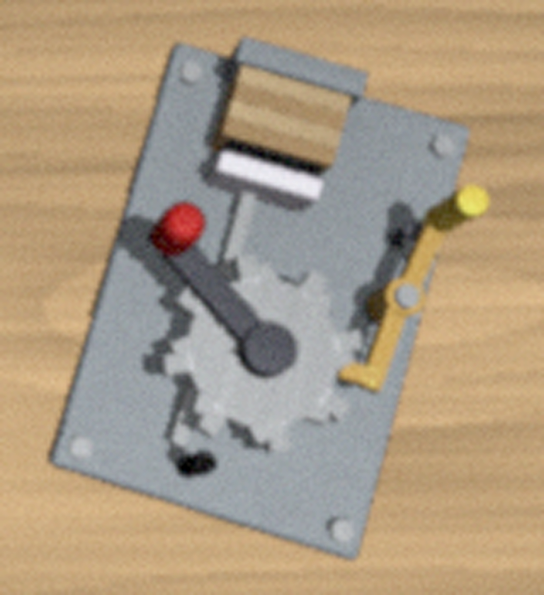

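View pics/scenec.png

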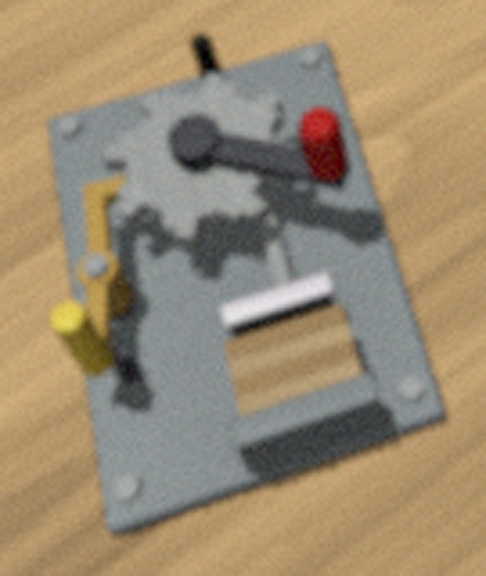

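```bash
cat > fit.py <<'E'
import pickle,numpy as np
from scipy.optimize import least_squares
d=pickle.load(open("c0.pkl","rb"))
def proj(c,P):
    T=c["T"];p=(np.asarray(P)-T[:3,3])@T[:3,:3]
    return np.stack([c["fx"]*p[:,0]/p[:,2]+c["cx"],c["fy"]*p[:,1]/p[:,2]+c["cy"]],1)
def W(x,P):
    c,s=np.cos(x[2]),np.sin(x[2]);P=np.asarray(P,float)/1000
    return np.stack([x[0]+c*P[:,0]-s*P[:,1],x[1]+s*P[:,0]+c*P[:,1],P[:,2]],1)
if __name__=="__main__":
    def L(q):
        a=np.radians(55)+q
        return [(165,85,12),(165,-85,12),(-85,-85,12),(-85,85,12),(96,-70,102),(75*np.cos(a),75*np.sin(a),115),(0,0,70)]
    top=np.array([(178,45),(468,128),(356,556),(53,460),(474,199),(186,220),(268,348)])/3.4+[365,120]-.35
    sc=np.array([(443,415),(110,530),(52,120),(325,43),(68,315),(320,122),(194,138)])/3.6+[165,205]-.35
    for use in ("both","top","scene"):
        def f(x):
            P=W(x,L(x[3])); r=[]
            if use!="scene": r.append(proj(d["top"],P)-top)
            if use!="top": r.append(proj(d["scene"],P)-sc)
            return np.concatenate(r).ravel()
        r=least_squares(f,[.45,-.25,-.2,0],loss="soft_l1");print(use,r.x.round(4));
        if use=="both":print(f(r.x).reshape(-1,2).round(1)); X=r.x;np.save("X.npy",X)
    A=W(X,[(96,-70,75),(90,-39,75),(50,-62,0),(-68,31,93)]);print(A.round(4))
    print("knob",W(X,[L(X[3])[5]]))
E
python3 fit.py
```

```text
both [ 0.548  -0.2043 -0.3246  0.039 ]
[[ 0.1 -2.1]
 [ 2.  -0.8]
 [ 0.6  1.4]
 [-0.8  0.4]
 [ 0.3  0. ]
 [ 0.3 -0.3]
 [ 0.5 -0.1]
 [ 1.3 -0.6]
 [-0.5  0.6]
 [-1.2 -1.1]
 [ 1.  -1.6]
 [ 0.4 -0.1]
 [ 0.1 -0.7]
 [ 1.   0.1]]
top [ 0.5478 -0.2037 -0.323   0.0398]
scene [ 0.5481 -0.205  -0.3252  0.0319]
[[ 0.6167 -0.3013  0.075 ]
 [ 0.6209 -0.27    0.075 ]
 [ 0.5756 -0.279   0.    ]
 [ 0.4934 -0.1533  0.093 ]]
knob [[ 0.60657287 -0.15750196  0.115     ]]
```

View pics/wrist0.png

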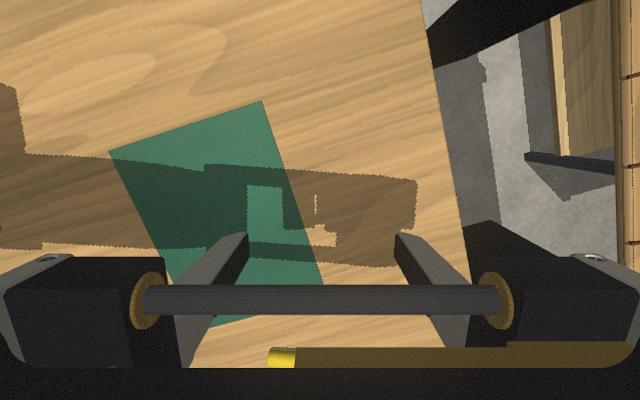

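The two cameras agree: red clamp at (0.548, -0.204), yaw -0.325 rad, residuals about 1 px. The wrist view shows only the green mat. Next I shut the jaws and move high to the free side of the pin, turning so the wide face of the fingers pushes.

>>> drive_tool:
  increments:
    - [1,17.1,-36.6,0,0,0,-1.6]
    - [1,17.1,-36.6,0,0,0,-1.6]
    - [1,17.1,-36.6,0,0,0,-1.6]
    - [1,17.1,-36.6,0,0,0,-1.6]
    - [1,17.1,-36.6,0,0,0,-1.6]
    - [1,17.1,-36.6,0,0,0,-1.6]
    - [1,17.1,-36.6,0,0,0,-1.6]
    - [1,17.1,-36.6,0,0,0,-1.6]
    - [1,17.1,-36.6,0,0,0,-1.6]
    - [1,17.1,-36.6,0,0,0,-1.6]
    - [1,17.1,-36.6,0,0,0,-1.6]
    - [1,17.1,-36.6,0,0,0,-1.6]
    - [1,17.1,-36.6,0,0,0,-1.6]
    - [1,17.1,-36.6,0,0,0,-1.6]
    - [1,17.1,-36.6,0,0,0,-1.6]
    - [1,17.1,-36.6,0,0,0,-1.6]
    - [1,17.1,-36.6,0,0,0,-1.6]
    - [1,17.1,-36.6,0,0,0,-1.6]
    - [1,17.1,-36.6,0,0,0,-1.6]
    - [1,17.1,-36.6,0,0,0,-1.6]
  squeeze: 10

```text
t: 1.82
tool_pos: [0.5274, -0.183, 0.2432]
orientation: [-2.551, -1.833, 0.0]
force: [0.3, -0.1, 0.4]
opening: 0.0006
```

>>> drive_tool:
  increments:
    - [1,2.6,-5.8,0,0,0,0]
    - [1,2.6,-5.8,0,0,0,0]
    - [1,2.6,-5.8,0,0,0,0]
    - [1,2.6,-5.8,0,0,0,0]
    - [1,2.6,-5.8,0,0,0,0]
    - [1,2.6,-5.8,0,0,0,0]
    - [1,2.6,-5.8,0,0,0,0]

```text
t: 2.4
tool_pos: [0.5917, -0.3255, 0.2428]
orientation: [-2.55, -1.833, 0.0]
force: [-0.0, 0.8, 0.4]
opening: 0.0005
```

Run:
```python
from plant import robot
import cv2
s=robot.read_state();print(s["tool_pos"],s["orientation"],s["q"])
c=robot.read_camera("wrist");cv2.imwrite("pics/w1.png",c["image"][:,:,::-1])
```

```text
[ 0.59174131 -0.32552681  0.24282865] [-2.54966904e+00 -1.83266777e+00  3.79740363e-04] [-5.79001607e-01  3.36119600e-01  1.25215139e+00  3.54901805e-04
  1.55491180e+00 -2.54658037e-01]
```

View pics/w1.png

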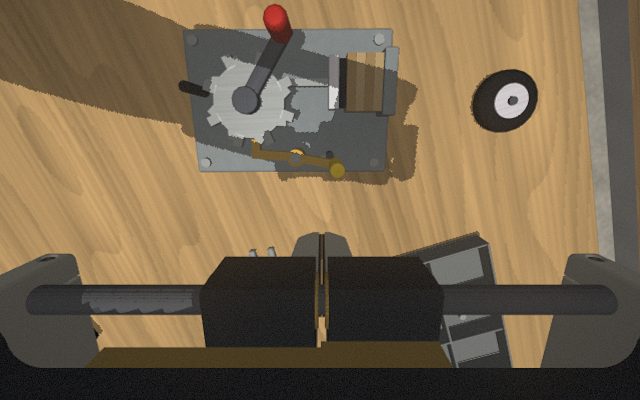

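The wrist view shows the shut fingers at (322,240) in line with the yellow pin top at (337,170), on its free side. I'll correct slightly and descend.

>>> drive_tool:
  increments:
    - [1,0.4,-0.6,0,0,0,0]
    - [1,0.4,-0.6,0,0,0,0]
    - [1,0.4,-0.6,-1,0,0,0]
    - [1,0.4,-0.6,-2,0,0,0]
    - [1,0.4,-0.6,-3,0,0,0]
    - [1,0.4,-0.6,-4,0,0,0]
    - [1,0.4,-0.6,-5,0,0,0]
    - [1,0.4,-0.6,-5.7,0,0,0]
    - [1,0.4,-0.6,-5.7,0,0,0]
    - [1,0.4,-0.6,-5.7,0,0,0]
    - [1,0.4,-0.6,-5.7,0,0,0]

```text
t: 3.37
tool_pos: [0.6029, -0.3407, 0.1034]
orientation: [2.548, 1.834, 0.001]
force: [0.3, 0.9, -0.1]
opening: 0.0005
```

Run:
```python
from plant import robot
import cv2,numpy as np
s=robot.read_state();X=np.load("X.npy")
d=s["tool_pos"][:2]-X[:2];c,sn=np.cos(X[2]),np.sin(X[2]);print(s["tool_pos"],"winch",c*d[0]+sn*d[1],-sn*d[0]+c*d[1],s["force"])
for n in("wrist","scene"):
    k=robot.read_camera(n);cv2.imwrite(f"pics/{n}2.png",k["image"][:,:,::-1])
```

```text
[ 0.60289282 -0.34065438  0.10344293] winch 0.09550890382195026 -0.11169589786390315 [ 0.27990069  0.93498597 -0.10701078]
```

View pics/wrist2.png

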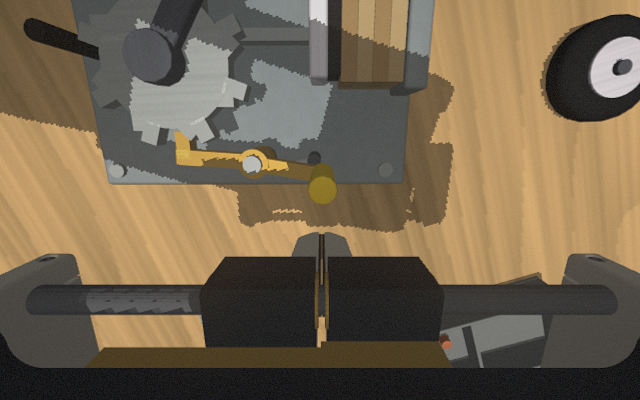

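The wrist view shows the pin at (322,190), centred ahead of the fingers at (322,235), and the tips are below the pin's top. I'll push along the clamp's +y.

>>> drive_tool:
  increments:
    - [1,0.13,0.38,0,0,0,0]
    - [1,0.26,0.76,0,0,0,0]
    - [1,0.32,0.95,0,0,0,0]
    - [1,0.37,1.1,0,0,0,0]
    - [1,0.42,1.25,0,0,0,0]
    - [1,0.47,1.4,0,0,0,0]
    - [1,0.52,1.55,0,0,0,0]
    - [1,0.57,1.7,0,0,0,0]
    - [1,0.62,1.85,0,0,0,0]
    - [1,0.66,1.97,0,0,0,0]
    - [1,0.68,2.03,0,0,0,0]
    - [1,0.68,2.03,0,0,0,0]
    - [1,0.68,2.03,0,0,0,0]

```text
t: 4.55
tool_pos: [0.619, -0.29, 0.101]
orientation: [-2.55, -1.834, 0.0]
force: [-0.0, -0.1, -0.4]
opening: 0.0005
```

Run:
```python
from plant import robot
import cv2,numpy as np
s=robot.read_state();X=np.load("X.npy")
d=s["tool_pos"][:2]-X[:2];c,sn=np.cos(X[2]),np.sin(X[2]);print(s["tool_pos"],"winch",c*d[0]+sn*d[1],-sn*d[0]+c*d[1],s["force"])
k=robot.read_camera("wrist");cv2.imwrite(f"pics/wrist3.png",k["image"][:,:,::-1])
```

```text
[ 0.6190092  -0.29004112  0.10103099] winch 0.09464324246630122 -0.05858572740924324 [-0.03469695 -0.08142302 -0.39727095]
```

View pics/wrist3.png

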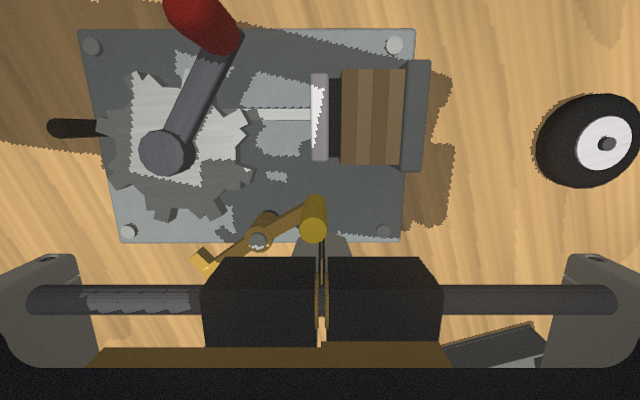

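The pawl has snapped off: pin at (313,230), nose swung clear of the wheel, and the force is about 0. I'll back off, rise and go above the red knob with the jaws opening.

>>> drive_tool:
  increments:
    - [1,-0.15,-0.45,0,0,0,0]
    - [1,-0.15,-0.45,0.5,0,0,0]
    - [1,-0.15,-0.45,1.5,0,0,0]
    - [1,-0.15,-0.45,2.8,0,0,0]
    - [0.5,-0.15,-0.45,4,0,0,0]
    - [0.4,-0.3,1,4,0,0,0]
    - [0.4,-0.4,2.5,4,0,0,0]
    - [0.4,-0.5,4,4,0,0,0]
    - [0.4,-0.5,5.3,4,0,0,0]
    - [0.4,-0.5,5.3,4,0,0,0]
    - [0.4,-0.5,5.3,4,0,0,0]
    - [0.4,-0.5,5.3,4,0,0,0]

```text
t: 5.6
tool_pos: [0.6068, -0.1584, 0.2022]
orientation: [2.55, 1.833, 0.001]
force: [-0.1, 0.1, -0.7]
opening: 0.0491
```

Run:
```python
from plant import robot
import cv2,numpy as np
s=robot.read_state();X=np.load("X.npy")
print(s["tool_pos"],s["opening"])
for n in("wrist","top","scene"):
    k=robot.read_camera(n);cv2.imwrite(f"pics/{n}4.png",k["image"][:,:,::-1])
```

```text
[ 0.60678507 -0.1584147   0.20215342] 0.049128955308083616
```

View pics/wrist4.png

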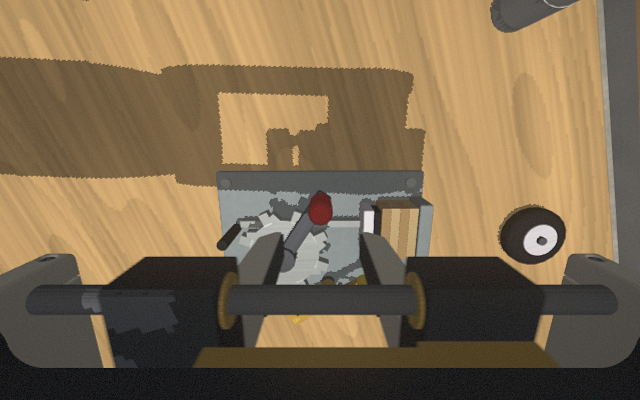

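View pics/scene4.png

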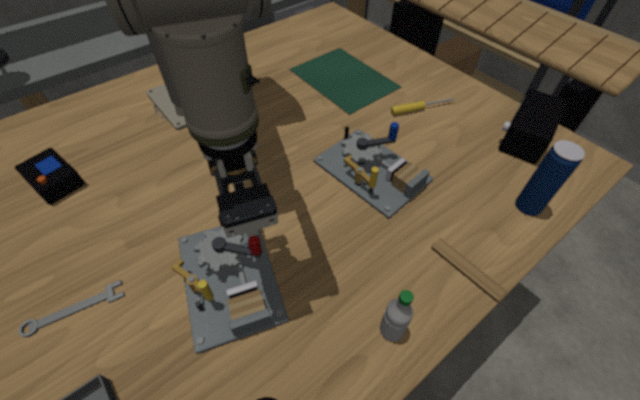

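The wrist view has the knob centred between the open fingers at (320,210). The scene view shows the pawl off, with its pin at (203,288). I'll descend and grip.

>>> drive_tool:
  increments:
    - [0.4,0,0.03,-1,0,0,0]
    - [0.4,0,0.03,-2,0,0,0]
    - [0.4,0,0.03,-3,0,0,0]
    - [0.4,0,0.03,-3.6,0,0,0]
    - [0.4,0,0.03,-3.9,0,0,0]
    - [0.4,0,0.03,-3.9,0,0,0]
    - [0.6,0,0.03,-3.9,0,0,0]
    - [0.7,0,0.03,-3.9,0,0,0]
    - [0.8,0,0.03,-3.9,0,0,0]
    - [0.9,0,0.03,-3.9,0,0,0]
    - [0.9,0,0.03,-3.9,0,0,0]
    - [0.9,0,0.03,-3.9,0,0,0]
  squeeze: 15

```text
t: 6.75
tool_pos: [0.6068, -0.1569, 0.1044]
orientation: [2.55, 1.834, 0.001]
force: [0.2, -0.5, 4.4]
opening: 0.0216
```

Run:
```python
from plant import robot
import cv2,numpy as np
s=robot.read_state();X=np.load("X.npy");p=s["tool_pos"]
print(p,s["opening"],s["force"])
k=robot.read_camera("wrist");cv2.imwrite("pics/wrist5.png",k["image"][:,:,::-1])
d=p[:2]-X[:2];a0=np.arctan2(d[1],d[0]);r=np.hypot(*d);print("r",r,"drum",a0-X[2]-np.radians(55))
q0=a0-X[2]-np.radians(55)
for q in np.linspace(q0,1.74,26)[1:]:
    a=X[2]+np.radians(55)+q; t=X[:2]+.075*np.array([np.cos(a),np.sin(a)])
    print(q.round(2),((t-p[:2])/.025).round(2))
```

```text
[ 0.60680315 -0.15694501  0.10435835] 0.02162479252872588 [ 0.17239819 -0.47544911  4.3614933 ]
r 0.07552819308362368 drum 0.04286631482396697
0.11 [-0.15  0.14]
0.18 [-0.29  0.29]
0.25 [-0.45  0.42]
0.31 [-0.61  0.54]
0.38 [-0.78  0.66]
0.45 [-0.95  0.76]
0.52 [-1.14  0.85]
0.59 [-1.33  0.92]
0.65 [-1.52  0.99]
0.72 [-1.72  1.04]
0.79 [-1.92  1.07]
0.86 [-2.12  1.1 ]
0.93 [-2.32  1.1 ]
0.99 [-2.53  1.1 ]
1.06 [-2.73  1.08]
1.13 [-2.93  1.05]
1.2 [-3.13  1.  ]
1.26 [-3.32  0.94]
1.33 [-3.51  0.87]
1.4 [-3.7   0.79]
1.47 [-3.88  0.69]
1.54 [-4.05  0.58]
1.6 [-4.21  0.46]
1.67 [-4.37  0.33]
1.74 [-4.51  0.18]
```

View pics/wrist5.png

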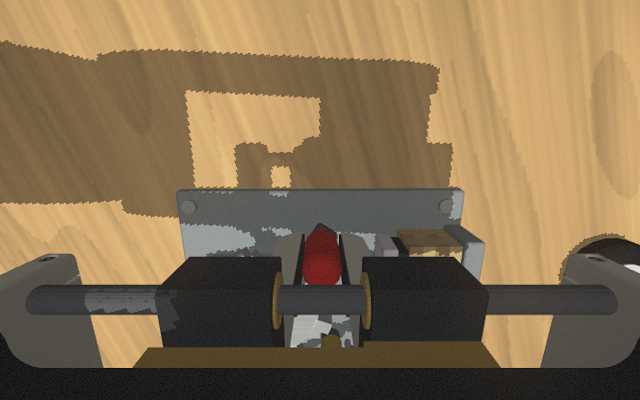

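The jaws hold the red knob at (322,255) with a 21.6 mm opening, and the radius (75.5 mm) matches. I'll ease the crank round its arc at about 0.8 rad/s.

>>> drive_tool:
  increments:
    - [0.9,-0.07,0.07,0,0,0,0]
    - [0.9,-0.15,0.14,0,0,0,0]
    - [0.9,-0.29,0.29,0,0,0,0]
    - [0.9,-0.45,0.42,0,0,0,0]
    - [0.9,-0.61,0.54,0,0,0,0]
    - [0.9,-0.78,0.66,0,0,0,0]
    - [0.9,-0.95,0.76,0,0,0,0]
    - [0.9,-1.14,0.85,0,0,0,0]
    - [0.9,-1.33,0.92,0,0,0,0]
    - [0.9,-1.52,0.99,0,0,0,0]
    - [0.9,-1.72,1.04,0,0,0,0]
    - [0.9,-1.92,1.07,0,0,0,0]
    - [0.9,-2.12,1.1,0,0,0,0]
    - [0.9,-2.32,1.1,0,0,0,0]
    - [0.9,-2.32,1.1,0,0,0,0]
    - [0.9,-2.32,1.1,0,0,0,0]

```text
t: 8.13
tool_pos: [0.5477, -0.1285, 0.1043]
orientation: [-2.549, -1.834, 0.0]
force: [-1.8, 4.0, 10.1]
opening: 0.0214
```

```bash
cat > chk.py <<'E'
from plant import robot
import cv2,numpy as np,sys
s=robot.read_state();X=np.load("X.npy");p=s["tool_pos"]
print(p,s["opening"],s["force"])
d=p[:2]-X[:2];a0=np.arctan2(d[1],d[0]);r=np.hypot(*d);print("r",r,"drum",a0-X[2]-np.radians(55))
for q in np.arange(0.93,1.78,.0678):
    a=X[2]+np.radians(55)+q; t=X[:2]+.075*np.array([np.cos(a),np.sin(a)])
    print(q.round(2),((t-p[:2])/.025).round(2))
for n in ("wrist","top"):
    k=robot.read_camera(n);cv2.imwrite(f"pics/{n}{sys.argv[1]}.png",k["image"][:,:,::-1])
E
python3 chk.py 6
```

```text
[ 0.54773694 -0.12847882  0.10426404] 0.021439176390885606 [-1.79837583  3.95081259 10.1318749 ]
r 0.07585410748115545 drum 0.9387761467405709
0.93 [ 0.03 -0.03]
1.0 [-0.18 -0.04]
1.07 [-0.38 -0.06]
1.13 [-0.58 -0.09]
1.2 [-0.78 -0.14]
1.27 [-0.97 -0.2 ]
1.34 [-1.16 -0.27]
1.4 [-1.35 -0.36]
1.47 [-1.52 -0.46]
1.54 [-1.7  -0.57]
1.61 [-1.86 -0.69]
1.68 [-2.01 -0.82]
1.74 [-2.16 -0.96]
```

View pics/wrist6.png

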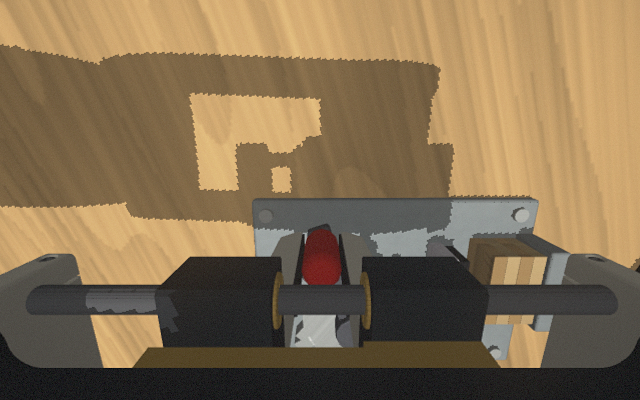

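The knob is still held at (322,255), the drum reads about 0.94 rad and forces are small. I'll continue to the stop.

>>> drive_tool:
  increments:
    - [0.9,-0.18,-0.04,0,0,0,0]
    - [0.9,-0.38,-0.06,0,0,0,0]
    - [0.9,-0.58,-0.09,0,0,0,0]
    - [0.9,-0.78,-0.14,0,0,0,0]
    - [0.9,-0.97,-0.2,0,0,0,0]
    - [0.9,-1.16,-0.27,0,0,0,0]
    - [0.9,-1.35,-0.36,0,0,0,0]
    - [0.9,-1.52,-0.46,0,0,0,0]
    - [0.9,-1.7,-0.57,0,0,0,0]
    - [0.9,-1.86,-0.69,0,0,0,0]
    - [0.9,-1.94,-0.75,0,0,0,0]
    - [0.9,-2.01,-0.82,0,0,0,0]
    - [0.9,-2.09,-0.89,0,0,0,0]
    - [0.9,-2.15,-0.95,0,0,0,0]
    - [0.9,-2.15,-0.95,0,0,0,0]
    - [0.9,-2.15,-0.95,0,0,0,0]

```text
t: 9.57
tool_pos: [0.4934, -0.1521, 0.1042]
orientation: [-2.548, -1.833, 0.002]
force: [-6.2, 5.3, 14.1]
opening: 0.0219
```

```bash
python3 chk.py 7
```

```text
[ 0.49340815 -0.15209222  0.10417163] 0.021852304129368963 [-6.22214048  5.2950266  14.08464798]
r 0.07555311920115937 drum 1.7427530953800583
0.93 [2.2  0.91]
1.0 [2.  0.9]
1.07 [1.79 0.89]
1.13 [1.59 0.85]
1.2 [1.4  0.81]
1.27 [1.2  0.75]
1.34 [1.01 0.67]
1.4 [0.83 0.59]
1.47 [0.65 0.49]
1.54 [0.48 0.38]
1.61 [0.31 0.26]
1.68 [0.16 0.13]
1.74 [ 0.01 -0.02]
```

View pics/wrist7.png

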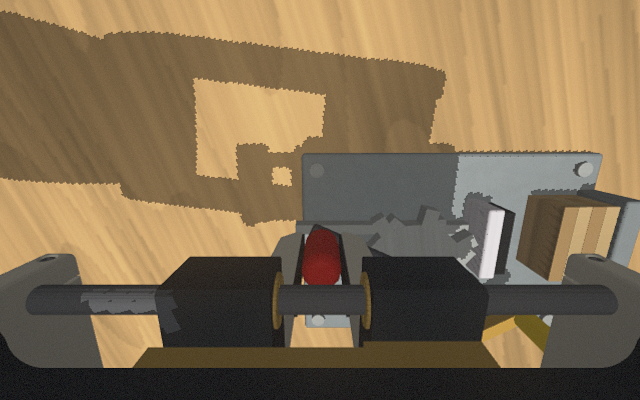

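The knob is still gripped at (322,255) and the drum is about 1.74 rad, with a small contact force against the stop. I'll open, lift straight up and move aside.

>>> drive_tool:
  increments:
    - [0.8,0,0,0,0,0,0]
    - [0.7,0,0,0,0,0,0]
    - [0.5,0,0,0,0,0,0]
    - [0.4,0,0,0,0,0,0]
    - [0.4,0,0,0,0,0,0]
    - [0.4,0,0,0.5,0,0,0]
    - [0.4,0,0,1.5,0,0,0]
    - [0.4,0,0,3,0,0,0]
    - [0.4,0,0,4.5,0,0,0]
    - [0.4,0,0,6,0,0,0]
    - [0.4,0,1.5,6.5,0,0,0]
    - [0.4,-1,3,6.5,0,0,0]
    - [0.4,-2,4,6.5,0,0,0]
    - [0.4,-2,4,6.5,0,0,0]
    - [0.4,-2,4,6.5,0,0,0]
    - [0.4,-2,4,6.5,0,0,0]

```text
t: 11.0
tool_pos: [0.4451, -0.0533, 0.2671]
orientation: [2.549, 1.834, 0.001]
force: [0.4, -0.1, 0.5]
opening: 0.0559
```

```bash
python3 chk.py 8|head -2
python3 - <<'E'
from plant import robot
import cv2
a=cv2.imread("pics/top8.png")[100:320,340:560];a=cv2.convertScaleAbs(cv2.resize(a,None,fx=2.7,fy=2.7,interpolation=2),alpha=1.5)
cv2.imwrite("pics/top8c.png",a)
k=robot.read_camera("scene");a=k["image"][:,:,::-1][205:365,140:300]
cv2.imwrite("pics/scene8c.png",cv2.convertScaleAbs(cv2.resize(a,None,fx=3.5,fy=3.5,interpolation=2),alpha=1.5))
E
```

```text
[ 0.44509501 -0.05327706  0.2670692 ] 0.05589009314948459 [ 0.37616596 -0.05933241  0.51680546]
r 0.18277094010451697 drum 1.533414908323085
```

View pics/top8c.png

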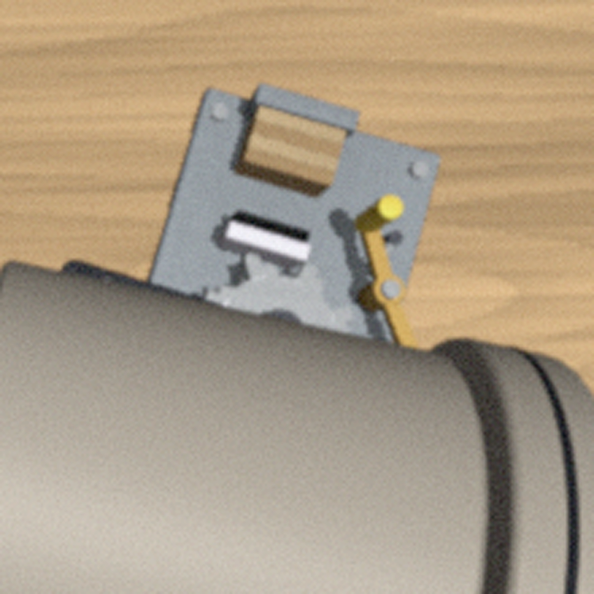

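View pics/scene8c.png

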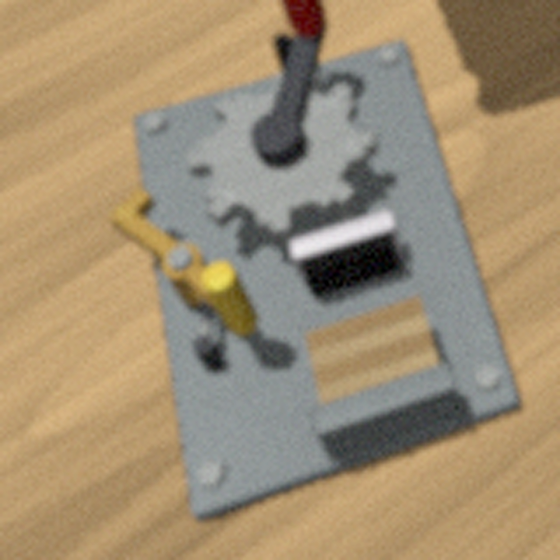

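The pawl is off, and the crank arm lies beside the black post at (285,50). I'll take an uncropped knob view to verify the angle.

Run:
```python
from plant import robot
import cv2,numpy as np
from fit import proj,W
X=np.load("X.npy")
k=robot.read_camera("scene");im=k["image"][:,:,::-1]
a=cv2.convertScaleAbs(cv2.resize(im[170:280,180:290],None,fx=5,fy=5,interpolation=2),alpha=1.5)
for q in(1.5,1.57,1.65,1.75):
    t=np.radians(55)+q
    p=proj(k,W(X,[(75*np.cos(t),75*np.sin(t),115)]))[0]
    u=((p-[180,170]+.5)*5).astype(int);print(q,u);cv2.circle(a,tuple(map(int,u)),2,(0,255,0) if q<1.7 else (255,255,0),-1)
cv2.imwrite("pics/k9.png",a)
```

```text
1.5 [270 150]
1.57 [257 147]
1.65 [243 144]
1.75 [224 142]
```

View pics/k9.png

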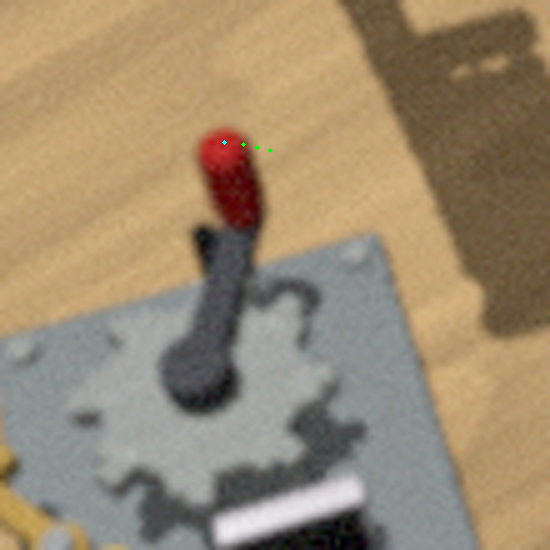

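The knob's top centre, at about (224,150), matches the 1.75 rad prediction at (224,142), and the arm rests on the post. I'm handing in.

```bash
python3 -c "
from plant import robot
print(robot.close_job(), robot.read_state()['force'])"
```

```text
the job is handed in; nothing more can be done
the job is handed in; nothing more can be done
```

The red clamp is let off and the job is handed in; no verdict was reported. I pushed the yellow pin inwards with the shut fingers until the pawl snapped off. Then I gripped the red knob and eased the crank round at about 0.8 rad/s to the stop post, let go, lifted clear and moved aside.

- **Pawl:** the pictures taken after release show it still off the ratchet wheel.
- **Crank:** from the arm's position while it held the knob, the drum was at about 1.74 rad. After release the knob fits the 1.75 rad prediction to within about 2 pixels, and the arm lies against the post.
- **Robot:** it was clear of everything, with the tool force at about 0.5 N, and the run took about 11 s.
- **Blue clamp:** the arm only passed high over it, and no contact force showed at the ends of those moves.

No check failed. The one odd reading was a steady upward force of up to 14 N while I gripped the knob, which was gone after release. In the last top view the arm hid the knob, so the final crank check rests on the scene camera alone.

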